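# Shift a honey sample round the gate to the viewing end

## Task

With the fingertips, push the blue sample holder along the L-shaped slot of the specimen stage, round the corner and fully home to the green-marked viewing end, then back the hand off. Only push it: do not lift the holder, and leave the honey jar, the tub and the vial alone.

Things in the scene. Friction and masses are not known exactly. Their poses are not given: they have to be found in the camera images.
- stage: Fixed specimen stage, at any yaw. Round dark foot 200 mm across, 12 mm high; on it a white block 140 (stage x) by 120 mm (stage y), flat top 32 mm above the counter. Top plate 8 mm thick with an L-shaped slot 14 mm wide: long leg along stage +x from the yellow-marked loading end to the corner, then short leg along stage +y to the green-marked viewing end. Origin: centre of underside, on the counter; z up.
- load_end (a point): Point at the yellow-marked loading end of the slot, at the height of the plate's top (32 mm): where the pin's centre is when the holder stands at that end; stage frame (-45, -30) mm. The slot's end wall is 7 mm beyond.
- corner (a point): Point at the slot's corner, at the height of the plate's top: the pin's centre when it is at the corner; stage frame (45, -30) mm. The outer walls of the corner are 7 mm from it.
- view_end (a point): Point at the green-marked viewing end of the slot, at the height of the plate's top: the pin's centre when the holder is home; stage frame (45, 35) mm. The slot's end wall is 7 mm beyond.
- holder: Upright blue cylinder, 28 mm across, 36 to 68 mm above the counter, 0.25 kg. Its 11 mm pin passes down through the slot (1.5 mm play each side) to a 40 mm slippery plastic foot disc on the channel floor; captive, 4 mm up-down play. Light friction (a few newtons move it), no spring. Starts in the long leg within 25 mm of load_end. Origin: centre of foot underside, 12 mm above the counter; z up.
- honey_jar: Amber jar with yellow lid, 66 mm across, 85 mm high, loose on the counter; leave alone. Origin: centre of its underside.
- tub: Yellow tub with white lid, 88 mm across, 63 mm high, loose on the counter; leave alone. Origin: centre of its underside.
- vial: Small amber vial with red cap, 34 mm across, 50 mm high, loose on the counter; leave alone. Origin: centre of its underside.
Not all that is in view belongs to the job. Of the things that look like the holder, the middle-sized one is meant.

How it is judged:
On the way:
1. the holder is pushed along the long leg to the corner (horizontal distance between holder and corner below 0.01 m), for 0.05 s.
At the end, for the whole second after the job is handed in: The holder's axis is within 5 mm of the viewing-end point, measured level; it stands upright (within 0.1 rad) with its foot down in the channel (less than 2 mm raised) and is at rest (horizontal distance between holder and view_end below 0.005 m and z of holder in the frame of stage below 0.014 m and angle between holder's own z axis and vertical below 0.1 rad and linear speed of holder below 0.01 m/s); the robot touches nothing.
It fails at once if the holder is lifted (raised 3 mm or more off the channel floor) (z of holder in the frame of stage above 0.015 m).
It fails at once if the honey jar is shifted, lifted or tipped (distance of honey_jar from where it was at the start of the episode above 0.02 m or angle between honey_jar's own z axis and vertical above 0.35 rad).
It fails at once if the tub is shifted, lifted or tipped (distance of tub from where it was at the start of the episode above 0.02 m or angle between tub's own z axis and vertical above 0.35 rad).
It fails at once if the vial is shifted, lifted or tipped (distance of vial from where it was at the start of the episode above 0.02 m or angle between vial's own z axis and vertical above 0.35 rad).
It also fails if it takes over 48 s, if anything falls off the work surface, if the arm or the gripper's body presses on something with over 40 N, if the wrist force passes 120 N, or if a joint passes its speed limit or range.

## Robot

A 6-joint arm with a two-finger parallel gripper is mounted at the origin on the work surface. World frame = base frame: x ahead of the robot, y to its left, z up, the work surface at z = 0. Lengths are in m, angles in rad, forces in N, time in s.
With the tool pointing down it reaches from about 0.35 to 0.975 m from the base axis. Payload 4.9 kg.
Tool frame: the origin (TCP) lies at the very end of the fingers, on their centre line; the grasp point (between the pads) lies manip.grip_point_offset behind it (manip.grip_point_offset is the distance from the TCP to the grasp point, in m); z points along the fingers, y is the line along which they close (so a half turn about z gives the same grasp; the last joint's range is limited). The gripper opens to 85 mm and grips with 20 to 120 N. Pads are 22 mm wide; open, the fingers measure 114 mm over their backs; the gripper's body (76 mm by 85 mm) begins 54 mm behind the grasp point. The pads swing forward as they close: fully open they stand 13 mm farther back than shut.
Start: joints at [1.183, 0.053, 1.613, -0, 1.476, -0.119], TCP at [0.166, 0.603, 0.21] pointing down, gripper open.
Joint ranges: [-3.01, 3.01], [-1.01, 2.22], [0.06, 2.58], [-1.02, 4.17], [0.09, 2.62], [-3.14, 3.14]. Speed limits (rad/s): [2.57, 2.57, 3.14, 3.14, 3.14, 3.14].

## Interface

Orientations are given as a unit quaternion [w, x, y, z].
In Python, from plant import manip gives the robot as it stands.
- The arm moves only by the shell command python3 -m crank 'ROWS' [OPENING]. ROWS is JSON, a list of rows, each an object of numbers: "x", "y", "z": the shift along the tool's x, y, z in cm; "turn": the turn about the tool's z in rad. In form: [{"x": .., "y": .., "z": .., "turn": ..}, ...]. A call has 1 to 5 rows; each row shifts and turns the commanded pose from where the row before left it, along the tool's axes as they then stand; what a row does not reach is not made up. A row lasts 1/10 s, in which the tool goes at most 50 mm and 8.59 degrees, less where a joint would pass 70% of its speed; a pose out of reach is approached as far as the arm can. A call with a gripper value outside its range is refused whole. OPENING is the opening in per cent of the stroke, from 0 (shut) to 100 (fully open), set as the call begins (- or left out, the last holds). The fingers move at their own pace and stop on an object; the grip force is fixed at half the most. Time passes only in rows, so rows that do not move let the fingers close. It gives the time, the measured TCP pose, the force, the opening and the grip force at its end, in the units of the state.
- manip.state(): the state, without advancing time (a new reading comes with each control period).
- manip.grab_frame(name): name is "scene" or "top" or "wrist"; returns (picture, depth): 384x512x3 uint8, red, green, blue; 384x512 float32, m along the optical axis (not along the pixel's ray), 0 where there is no reading.
- manip.camera_model(name): a dict with "mtx" (3x3 intrinsics, pixels), "world_to_cam" (4x4, takes a point from world to camera coordinates). Camera axes: x right, y down, z forward; pixel columns grow to the right and rows downward; lengths in m; the calibration is good to about 2 mm. A picture is of the moment at which its call begins: read the wrist's pose just before it. camera_model takes no time and is no camera call; for the wrist camera it gives the pose at the moment of the call.
- manip.job_done(): hands the job in; it is judged then, once.
The state is a dict: "time": time; "joint_pos": joint angles; "joint_vel": joint speeds; "joint_efforts": joint torques, N m; "tool_pos": TCP position; "tool_rot": TCP orientation; "contact_force": force on the tool from outside, world axes, zero at the start; "ft_torque": the same for the moment, N m; "gripper_width": opening from 0.0 (shut) to 1.0 (fully open); "grasp_force": force on a finger pad.
Only numpy, scipy, OpenCV 4.12 (cv2) and the standard library are available. Lean on these libraries where they do the work, as an engineer would, in place of code of your own. Each camera call takes 0.05 s, during which the arm holds its last target. There are 200 camera calls.

## Working session

There is one attempt and no reset: what is moved stays moved. The work goes in short steps, Python scripts to look and compute and a shell command to move; the robot and the scene stay as the last step left them, time stands still between calls to the robot, and variables do not carry over. Pictures are saved under pics/ and viewed, at most 10 in all, crops included, and the job is handed in when it is done.

```bash
mkdir -p pics; python3 - <<'E'
from plant import manip
import cv2,numpy as np
for n in("top","scene"):
    p,d=manip.grab_frame(n); cv2.imwrite(f"pics/{n}0.png",p[:,:,::-1]); np.savez(f"{n}0.npz",p=p,d=d,**manip.camera_model(n))
print(manip.state(), manip.grip_point_offset)
a=cv2.imread("pics/top0.png"); b=cv2.imread("pics/scene0.png")
cv2.imwrite("pics/both.png",cv2.resize(np.vstack([a,b]),(800,1200))[:600]); 
E
```

```text
{'time': 0.1, 'joint_pos': array([ 1.18299067e+00,  5.33191916e-02,  1.61417387e+00, -7.51222329e-06,
        1.47600557e+00, -1.18951478e-01]), 'joint_vel': array([ 0.00124459, -0.00380725, -0.00198375, -0.00043482,  0.00091817,
        0.00037004]), 'joint_efforts': array([-1.49052667e-04, -3.94908607e+01, -3.71361423e+01, -1.54504914e-04,
        4.02199905e-03,  2.20261671e-05]), 'tool_pos': array([0.16575573, 0.60198298, 0.20865816]), 'tool_rot': array([-2.35271875e-04,  1.34022174e-01,  9.90977875e-01, -9.23497750e-04]), 'contact_force': array([-0.73751769,  0.72656697,  0.53062743]), 'ft_torque': array([ 0.00758644,  0.01733456, -0.05869946]), 'grasp_force': 0.0, 'gripper_width': 1.0002935208883776} 0.0187
```

View pics/top0.png

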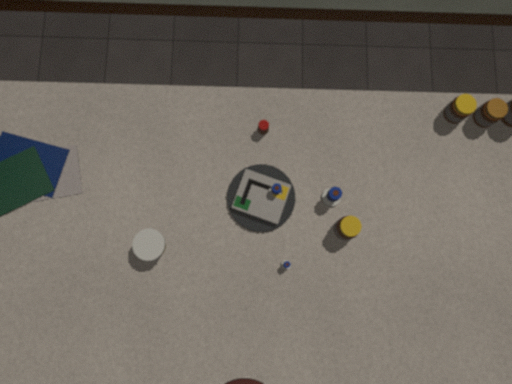

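View pics/scene0.png

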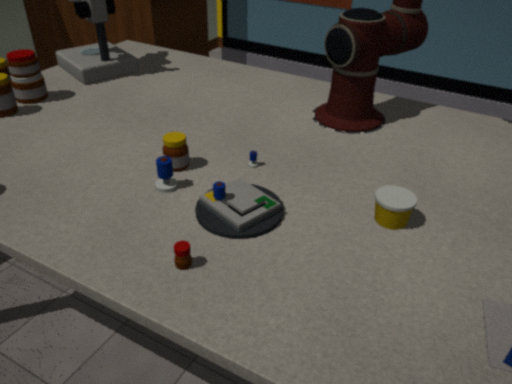

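The top view shows the stage at about (262,197), the holder at (277,188) by the yellow mark, the corner near (249,184) and the green end near (243,202). The vial is at (263,127), the jar at (349,228) and the tub at (149,245). I'll deproject these next.

```bash
cat > h.py <<'E'
import numpy as np,cv2
def cloud(d,K,T):
    v,u=np.mgrid[:d.shape[0],:d.shape[1]]
    c=np.stack([(u-K[0,2])*d/K[0,0],(v-K[1,2])*d/K[1,1],d,np.ones_like(d)],-1)
    return (c@np.linalg.inv(T).T)[...,:3]
E
python3 - <<'E'
import numpy as np,cv2
from h import *
f=np.load("top0.npz");p=f['p'];W=cloud(f['d'],f['mtx'],f['world_to_cam'])
for n,u,v in[("vial",263,127),("hold",277,188),("jar",349,228),("tub",149,245),("c",262,197),("corner",249,184),("green",243,202),("bigblue",334,194),("small",286,265),("ctr",256,300),("base",245,383)]:
    print(n,W[v,u].round(4))
print(f['mtx'][0,0],f['world_to_cam'].round(3))
hsv=cv2.cvtColor(p,cv2.COLOR_RGB2HSV);roi=np.zeros(p.shape[:2],bool);roi[160:235,225:300]=1
H,S,V=[hsv[...,i].astype(int) for i in range(3)]
Z=W[...,2]
for n,m in[("blue",(H>105)&(H<130)&(S>120)&(Z>.05)),("green",(H>45)&(H<90)&(S>120)),("yellow",(H>18)&(H<35)&(S>150)),("plate",(Z>.027)&(Z<.038)),("foot",(Z>.006)&(Z<.045))]:
    m=m&roi; q=W[m]; r=cv2.minAreaRect((q[:,:2]*1000).astype(np.float32)); print(n,m.sum(),q.mean(0).round(4),r)
cv2.imwrite("pics/crop.png",cv2.resize(p[155:240,220:305,::-1],(595,595),interpolation=cv2.INTER_CUBIC))
E
```

```text
vial [ 0.8043 -0.036   0.0518]
hold [ 0.6225 -0.0774  0.0659]
jar [ 0.5125 -0.2731  0.0854]
tub [0.4568 0.2698 0.0623]
c [ 0.6013 -0.037   0.0359]
corner [0.6426 0.0007 0.0142]
green [0.5889 0.0169 0.016 ]
bigblue [ 0.6069 -0.2348  0.0781]
small [ 0.4112 -0.1064  0.0388]
ctr [ 0.3135 -0.0261 -0.0006]
base [ 0.0962 -0.0001  0.017 ]
467.8677857527397 [[ 0.019 -1.     0.022 -0.026]
 [-0.983 -0.023 -0.184  0.612]
 [ 0.185 -0.018 -0.983  1.256]
 [ 0.     0.     0.     1.   ]]
blue 34 [ 0.6127 -0.0717  0.1054] ((503.1715393066406, -28.863964080810547), (22.7867488861084, 276.9596252441406), 68.5459213256836)
green 60 [0.5821 0.0197 0.0332] ((583.9313354492188, 20.9433650970459), (35.12025451660156, 22.753826141357422), 70.96762084960938)
yellow 63 [ 0.6102 -0.0938  0.0539] ((504.971923828125, -38.991973876953125), (25.499284744262695, 286.63555908203125), 64.5078353881836)
plate 1646 [ 0.6011 -0.0349  0.0325] ((605.97119140625, -33.88606262207031), (140.31976318359375, 121.10760498046875), 71.007080078125)
foot 3581 [ 0.602  -0.0325  0.0222] ((606.6166381835938, -38.385292053222656), (212.79580688476562, 216.13388061523438), 2.5897271633148193)
```

View pics/crop.png

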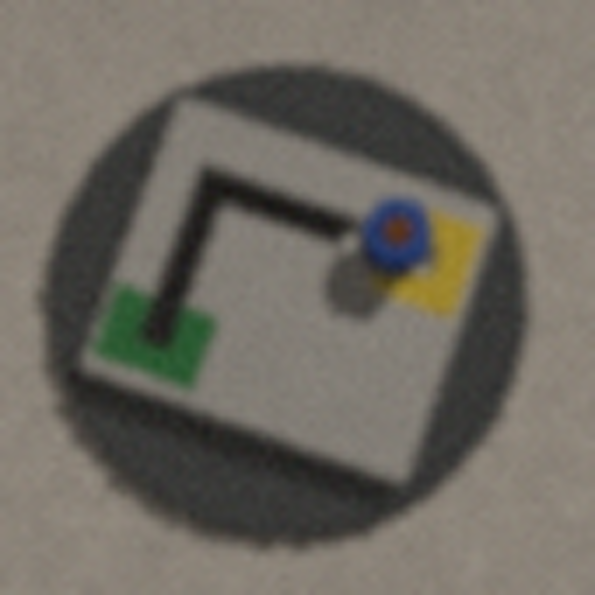

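Stage centre is about (0.606,-0.034) at 71° yaw. With a +0.063 turn, tool x lies along stage +y and tool y along stage +x. I'll shut the gripper and travel there at height.

```bash
cat >> h.py <<'E'
def stage(p,c=(.606,-.034),yaw=np.radians(71.0)):
    R=np.array([[np.cos(yaw),np.sin(yaw)],[-np.sin(yaw),np.cos(yaw)]]); return R@(np.asarray(p)[:2]-c)
E
python3 -m crank '[{"turn":0.063},{"x":-3.3,"y":-2.7},{"x":-3.3,"y":-2.7},{"x":-3.3,"y":-2.7},{"x":-3.3,"y":-2.7}]' 0
python3 -m crank '[{"x":-3.3,"y":-2.7},{"x":-3.3,"y":-2.7},{"x":-3.3,"y":-2.7},{"x":-3.3,"y":-2.7},{"x":-3.3,"y":-2.7}]'
python3 -m crank '[{"x":-3.3,"y":-2.7},{"x":-3.3,"y":-2.7},{"x":-3.3,"y":-2.7},{"x":-3.3,"y":-2.7},{"x":-3.3,"y":-2.7}]'
python3 -m crank '[{"x":-3.3,"y":-2.7},{"x":-3.3,"y":-2.7},{"x":-3.3,"y":-2.7},{"x":-3.0,"y":-2.7},{"x":0}]'
python3 - <<'E'
from plant import manip
from h import *
s=manip.state();T=manip.camera_model("wrist");p,d=manip.grab_frame("wrist");cv2.imwrite("pics/w0.png",p[:,:,::-1]);np.savez("w0.npz",p=p,d=d,**T)
print(s['tool_pos'],s['tool_rot'].round(4),stage(s['tool_pos']),s['joint_pos'].round(2),s['contact_force'],np.linalg.inv(T['world_to_cam']).round(3))
E
```

```text
[0.16575573 0.60198298 0.20865816] [-2.00e-04  1.34e-01  9.91e-01 -9.00e-04] [0.45800421 0.62331494] [ 1.18  0.05  1.61 -0.    1.48 -0.12] [-0.73751769  0.72656697  0.53062743] [[ 0.266  0.912  0.313  0.085]
 [ 0.964 -0.251 -0.088  0.625]
 [-0.002  0.325 -0.946  0.373]
 [ 0.     0.     0.     1.   ]]schema error: expected keys x, y, z, turn
schema error: expected keys x, y, z, turn
schema error: expected keys x, y, z, turn
schema error: expected keys x, y, z, turn
```

View pics/w0.png

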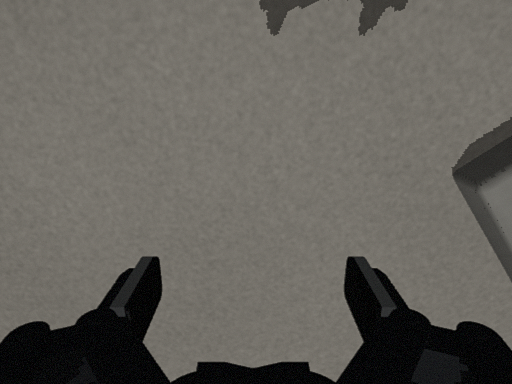

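Every row needs all four keys, so nothing moved. The wrist picture shows only the open fingers over bare counter.

```bash

python3 -m crank '[{"x":0,"y":0,"z":0,"turn":0.063},{"x":-3.3,"y":-2.7,"z":0,"turn":0},{"x":-3.3,"y":-2.7,"z":0,"turn":0},{"x":-3.3,"y":-2.7,"z":0,"turn":0},{"x":-3.3,"y":-2.7,"z":0,"turn":0}]' 0
python3 -m crank '[{"x":-3.3,"y":-2.7,"z":0,"turn":0},{"x":-3.3,"y":-2.7,"z":0,"turn":0},{"x":-3.3,"y":-2.7,"z":0,"turn":0},{"x":-3.3,"y":-2.7,"z":0,"turn":0},{"x":-3.3,"y":-2.7,"z":0,"turn":0}]'
python3 -m crank '[{"x":-3.3,"y":-2.7,"z":0,"turn":0},{"x":-3.3,"y":-2.7,"z":0,"turn":0},{"x":-3.3,"y":-2.7,"z":0,"turn":0},{"x":-3.3,"y":-2.7,"z":0,"turn":0},{"x":-3.3,"y":-2.7,"z":0,"turn":0}]'
python3 -m crank '[{"x":-3.3,"y":-2.7,"z":0,"turn":0},{"x":-3.3,"y":-2.7,"z":0,"turn":0},{"x":-3.3,"y":-2.7,"z":0,"turn":0},{"x":-3.3,"y":-2.7,"z":0,"turn":0},{"x":0,"y":0,"z":0,"turn":0}]'
cat > look.py <<'E'
import sys
from plant import manip
from h import *
n=sys.argv[1]
s=manip.state();T=manip.camera_model("wrist");p,d=manip.grab_frame("wrist");cv2.imwrite(f"pics/{n}.png",p[:,:,::-1]);np.savez(n+".npz",p=p,d=d,**T)
print(s['time'],s['tool_pos'],s['tool_rot'].round(4),stage(s['tool_pos']),s['joint_pos'].round(2),s['contact_force'])
E
python3 look.py w1
```

```text
time: 0.65
tool_pos: [0.256, 0.4559, 0.2094]
tool_rot: [-0.0, 0.165, 0.986, -0.0]
contact_force: [0.9, -1.0, -0.2]
gripper_width: 0.144
grasp_force: 0.0
time: 1.15
tool_pos: [0.368, 0.2744, 0.2096]
tool_rot: [0.0, 0.165, 0.986, 0.0]
contact_force: [0.2, 1.3, 0.0]
gripper_width: 0.003
grasp_force: 0.0
time: 1.65
tool_pos: [0.4801, 0.093, 0.2096]
tool_rot: [0.0, 0.165, 0.986, 0.0]
contact_force: [0.5, 0.8, 0.5]
gripper_width: 0.002
grasp_force: 0.0
time: 2.15
tool_pos: [0.5706, -0.0544, 0.2091]
tool_rot: [-0.0, 0.167, 0.986, -0.001]
contact_force: [-0.6, 0.2, 1.0]
gripper_width: -0.002
grasp_force: 0.0
2.15 [ 0.57060504 -0.05440702  0.20909116] [-2.000e-04  1.675e-01  9.859e-01 -6.000e-04] [-0.03081869  0.02682271] [-0.22 -0.07  1.74 -0.    1.48 -1.46] [-0.62335993  0.23571129  1.01550586]
```

View pics/w1.png

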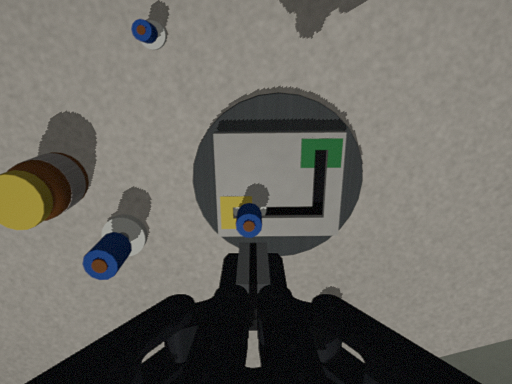

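The wrist view shows the whole stage, with the holder cap at (249,226), the slot corner at (320,211), the green end at (320,152) and the shut fingertips at (253,245). I'll refine the stage fit from it.

```bash
python3 - <<'E'
from h import *
f=np.load("w1.npz");p=f['p'];W=cloud(f['d'],f['mtx'],f['world_to_cam'])
hsv=cv2.cvtColor(p,cv2.COLOR_RGB2HSV);H,S,V=[hsv[...,i].astype(int) for i in range(3)]
Z=W[...,2]
roi=np.zeros(Z.shape,bool);roi[80:240,190:370]=1
m=roi&(Z>.027)&(Z<.037);r=cv2.minAreaRect((W[m][:,:2]*1000).astype(np.float32));print(m.sum(),r,np.median(Z[m]))
c=np.array(r[0])/1000
sl=roi&(Z<.024)&(np.abs(W[...,0]-c[0])<.07)
st=np.array([stage(q) for q in W.reshape(-1,3)]).reshape(*Z.shape,2)
sl=roi&(Z<.029)&(Z>.002)&(V<60)
# slot edge via darkness on z=.032 plane
K,T=f['mtx'],np.linalg.inv(f['world_to_cam'])
def plane(u,v,z):
    r=T[:3,:3]@np.linalg.inv(K)@[u,v,1];o=T[:3,3];return o+r*(z-o[2])/r[2]
for n,u,v in[("corner",320,211),("green end",320,152)]: print(n,stage(plane(u,v,.032)))
b=(H>105)&(H<130)&(S>120)&roi
w=W[b&(Z>.04)]; print("blue",len(w),w.max(0),w.min(0))
top=b|False; top=roi&(Z>.0645)&(Z<.072)&(np.arange(512)[None]>225)&(np.arange(512)[None]<275); q=W[top]; print("top",len(q),cv2.minEnclosingCircle((q[:,:2]*1000).astype(np.float32)), stage(np.array(cv2.minEnclosingCircle((q[:,:2]*1000).astype(np.float32))[0])/1000))
E
```

```text
11006 ((605.4132080078125, -36.162437438964844), (140.31332397460938, 120.80931091308594), 71.30365753173828) 0.03220376327657323
corner [ 0.04618303 -0.02875048]
green end [0.04189333 0.03951628]
blue 579 [ 0.63628059 -0.02559724  0.37340953] [ 0.49106747 -0.08935665  0.04012038]
top 523 ((622.7110595703125, -77.31692504882812), 13.799322128295898) [-0.03551637 -0.02990323]
```

```bash
sed -i 's/c=(.606,-.034),yaw=np.radians(71.0)/c=(.6055,-.0352),yaw=np.radians(71.2)/' h.py
python3 -m crank '[{"x":-2.9,"y":-2.2,"z":0,"turn":0},{"x":-2.8,"y":-2.2,"z":0,"turn":0},{"x":0,"y":0,"z":4,"turn":0},{"x":0,"y":0,"z":4,"turn":0},{"x":0,"y":0,"z":3,"turn":0}]'
python3 -m crank '[{"x":0,"y":0,"z":2,"turn":0},{"x":0,"y":0,"z":1.5,"turn":0},{"x":0,"y":0,"z":1.2,"turn":0},{"x":0,"y":0,"z":1,"turn":0},{"x":0,"y":0,"z":0,"turn":0}]'
python3 look.py w2
```

```text
time: 2.7
tool_pos: [0.6073, -0.1092, 0.097]
tool_rot: [-0.002, 0.165, 0.986, 0.0]
contact_force: [-0.1, 0.3, -1.0]
gripper_width: -0.004
grasp_force: 0.0
time: 3.2
tool_pos: [0.6082, -0.1101, 0.0418]
tool_rot: [-0.001, 0.165, 0.986, 0.0]
contact_force: [-0.7, 0.1, 0.1]
gripper_width: 0.002
grasp_force: 0.0
3.2 [ 0.60815952 -0.11012953  0.04176424] [-9.000e-04  1.650e-01  9.863e-01  1.000e-04] [-0.07007491 -0.02666485] [-0.3   0.19  1.75  0.    1.2  -1.54] [-0.67090057  0.06105734  0.13416137]
```

View pics/w2.png

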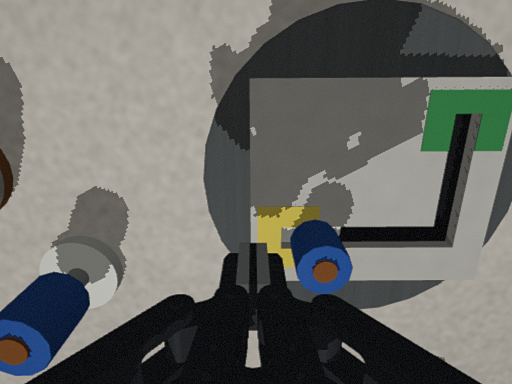

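The fingers are down behind the holder and clear of it, at stage (-70,-27) mm. Now pushing along the long leg.

```bash

python3 -m crank '[{"x":-0.3,"y":0.5,"z":0,"turn":0},{"x":0,"y":0.7,"z":0,"turn":0},{"x":0,"y":0.7,"z":0,"turn":0},{"x":0,"y":0.7,"z":0,"turn":0},{"x":0,"y":0.7,"z":0,"turn":0}]'
python3 -m crank '[{"x":0,"y":0.7,"z":0,"turn":0},{"x":0,"y":0.7,"z":0,"turn":0},{"x":0,"y":0.7,"z":0,"turn":0},{"x":0,"y":0.7,"z":0,"turn":0},{"x":0,"y":0.7,"z":0,"turn":0}]'
cat > hold.py <<'E'
import sys
from h import *
f=np.load(sys.argv[1]+".npz");W=cloud(f['d'],f['mtx'],f['world_to_cam']);hsv=cv2.cvtColor(f['p'],cv2.COLOR_RGB2HSV)
q=W.reshape(-1,3);h=hsv.reshape(-1,3)
st=np.array([stage(a) for a in q])
n=(h[:,1]>110)&(q[:,2]>.063)&(q[:,2]<.072)&(np.abs(st[:,0])<.07)&(np.abs(st[:,1])<.07)&(((h[:,0]>105)&(h[:,0]<130))|(h[:,0]<17))
c=cv2.minEnclosingCircle((st[n]*1000).astype(np.float32));print("holder stage mm",n.sum(),c,q[n,2].mean())
E
python3 look.py w3;python3 hold.py w1; python3 hold.py w2; python3 hold.py w3
```

```text
time: 3.75
tool_pos: [0.6228, -0.0798, 0.0431]
tool_rot: [0.0, 0.165, 0.986, -0.0]
contact_force: [-0.6, -0.9, -0.5]
gripper_width: 0.002
grasp_force: 0.3
time: 4.25
tool_pos: [0.634, -0.0468, 0.0428]
tool_rot: [-0.0, 0.165, 0.986, -0.0]
contact_force: [-0.4, -0.9, -0.3]
gripper_width: -0.001
grasp_force: 0.3
4.25 [ 0.63399038 -0.04675884  0.04278397] [-0.      0.1651  0.9863 -0.    ] [-0.0017607  -0.03069542] [-0.19  0.23  1.71 -0.    1.2  -1.43] [-0.39677079 -0.92151917 -0.30069763]
holder stage mm 483 ((-34.3324089050293, -29.81436538696289), 13.793688774108887) 0.06814334623409361
holder stage mm 2266 ((-41.856117248535156, -27.96426773071289), 21.563312530517578) 0.06812890463015142
holder stage mm 1885 ((15.748698234558105, -28.03411102294922), 17.894594192504883) 0.06818730416642564
```

```bash

python3 -m crank '[{"x":0,"y":0.7,"z":0,"turn":0},{"x":0,"y":0.7,"z":0,"turn":0},{"x":0,"y":0.5,"z":0,"turn":0},{"x":0,"y":0.4,"z":0,"turn":0},{"x":0,"y":0.2,"z":0,"turn":0}]'
python3 -m crank '[{"x":0,"y":0.1,"z":0,"turn":0},{"x":0,"y":0.1,"z":0,"turn":0},{"x":0,"y":0,"z":0,"turn":0}]'
sed -i 's/minEnclosingCircle((st\[n\]\*1000).astype(np.float32))/minEnclosingCircle((st[n]*1000).astype(np.float32)),np.percentile(st[n]*1000,[1,99],axis=0)/' hold.py
python3 look.py w4; python3 hold.py w4
```

```text
time: 4.8
tool_pos: [0.642, -0.0232, 0.0427]
tool_rot: [-0.0, 0.165, 0.986, 0.0]
contact_force: [0.1, -0.3, 0.3]
gripper_width: 0.001
grasp_force: 0.3
time: 5.1
tool_pos: [0.6428, -0.0221, 0.0432]
tool_rot: [0.0, 0.165, 0.986, -0.0]
contact_force: [-0.5, -1.3, 1.9]
gripper_width: 0.001
grasp_force: 0.9
5.1 [ 0.64282488 -0.0221114   0.0431602 ] [ 3.000e-04  1.652e-01  9.863e-01 -2.000e-04] [ 0.02441884 -0.03111556] [-0.15  0.25  1.69 -0.    1.2  -1.39] [-0.47422904 -1.34881463  1.91323391]
holder stage mm 1881 (((40.9108772277832, -28.37470245361328), 18.383852005004883), array([[ 33.5986519 , -42.34812876],
       [ 58.10017628, -16.27072179]])) 0.06848871510986466
```

View pics/w4.png

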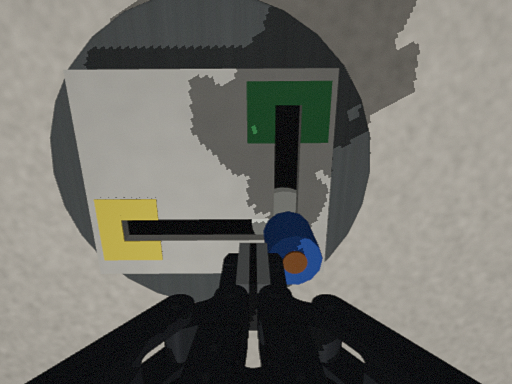

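The holder stands at the corner, at about stage (45,-29). I'll back off, lift clear and go round behind it for the short leg.

```bash

python3 -m crank '[{"x":0,"y":-0.5,"z":0,"turn":0},{"x":0,"y":-0.8,"z":0,"turn":0},{"x":0,"y":0,"z":0,"turn":0},{"x":0,"y":0,"z":-3,"turn":0},{"x":0,"y":0,"z":-3,"turn":0}]'
python3 -m crank '[{"x":-1.8,"y":0,"z":0,"turn":0},{"x":-1.6,"y":1.4,"z":0,"turn":0},{"x":0,"y":2,"z":0,"turn":0},{"x":0,"y":0,"z":0,"turn":0},{"x":0,"y":0,"z":0,"turn":0}]'
python3 look.py w5; python3 hold.py w5
```

```text
time: 5.65
tool_pos: [0.637, -0.034, 0.1017]
tool_rot: [-0.002, 0.165, 0.986, 0.0]
contact_force: [0.7, -0.3, -0.3]
gripper_width: 0.0
grasp_force: 0.0
time: 6.15
tool_pos: [0.6808, -0.0121, 0.102]
tool_rot: [-0.001, 0.164, 0.986, -0.0]
contact_force: [0.1, 0.4, 0.7]
gripper_width: -0.0
grasp_force: 0.0
6.15 [ 0.68081215 -0.01208116  0.10204316] [-8.000e-04  1.645e-01  9.864e-01 -1.000e-04] [ 0.04615596 -0.06384379] [-0.13  0.26  1.56 -0.    1.32 -1.37] [0.11114811 0.3914248  0.71904494]
holder stage mm 1391 (((44.1068115234375, -29.624265670776367), 13.78508186340332), array([[ 31.73947196, -42.3667281 ],
       [ 56.59496099, -16.45419503]])) 0.06839136561408492
```

```bash

python3 -m crank '[{"x":0,"y":-0.2,"z":2.5,"turn":0},{"x":0,"y":0,"z":1.8,"turn":0},{"x":0,"y":0,"z":1.1,"turn":0},{"x":0,"y":0,"z":0.5,"turn":0},{"x":0,"y":0,"z":0,"turn":0}]'
python3 -m crank '[{"x":0.7,"y":0,"z":0,"turn":0},{"x":0.7,"y":0,"z":0,"turn":0},{"x":0.7,"y":0,"z":0,"turn":0},{"x":0.7,"y":0,"z":0,"turn":0},{"x":0.7,"y":0,"z":0,"turn":0}]'
python3 look.py w6; python3 hold.py w6
```

```text
time: 6.7
tool_pos: [0.6802, -0.0149, 0.0426]
tool_rot: [-0.001, 0.165, 0.986, -0.0]
contact_force: [0.7, -0.4, -0.1]
gripper_width: -0.004
grasp_force: 0.0
time: 7.2
tool_pos: [0.6479, -0.0033, 0.0448]
tool_rot: [0.001, 0.165, 0.986, 0.0]
contact_force: [1.0, -0.4, 2.6]
gripper_width: -0.001
grasp_force: 1.2
7.2 [ 0.64788338 -0.00332955  0.04478756] [9.000e-04 1.651e-01 9.863e-01 0.000e+00] [ 0.04382885 -0.02985144] [-0.12  0.25  1.68 -0.    1.21 -1.36] [ 0.98588614 -0.40289895  2.59559053]
holder stage mm 2449 (((44.31959533691406, -6.0110578536987305), 14.126984596252441), array([[ 31.59514787, -18.60268852],
       [ 56.66960771,   7.42225835]])) 0.06827370090556571
```

```bash

python3 -m crank '[{"x":0.7,"y":0,"z":0,"turn":0},{"x":0.7,"y":0,"z":0,"turn":0},{"x":0.7,"y":0,"z":0,"turn":0},{"x":0.7,"y":0,"z":0,"turn":0},{"x":0.5,"y":0,"z":0,"turn":0}]'
python3 -m crank '[{"x":0.3,"y":0,"z":0,"turn":0},{"x":0.3,"y":0,"z":0,"turn":0},{"x":0.1,"y":0,"z":0,"turn":0},{"x":0,"y":0,"z":0,"turn":0}]'
python3 look.py w7; python3 hold.py w7
```

```text
time: 7.75
tool_pos: [0.6163, 0.0075, 0.0441]
tool_rot: [0.0, 0.165, 0.986, 0.0]
contact_force: [1.8, -0.3, 4.2]
gripper_width: 0.0
grasp_force: 1.7
time: 8.15
tool_pos: [0.6101, 0.0096, 0.044]
tool_rot: [0.0, 0.165, 0.986, 0.0]
contact_force: [1.2, -0.4, 3.6]
gripper_width: 0.006
grasp_force: 1.8
8.15 [0.61009003 0.00956215 0.04399244] [1.000e-04 1.652e-01 9.863e-01 0.000e+00] [0.04385326 0.01008015] [-0.11  0.17  1.77  0.    1.19 -1.35] [ 1.23643557 -0.36694919  3.63649369]
holder stage mm 2466 (((43.53481674194336, 34.42605209350586), 14.02946662902832), array([[31.13764   , 21.57654961],
       [56.04659877, 47.69984693]])) 0.06828696591171082
```

```bash

python3 -m crank '[{"x":0.1,"y":0,"z":0,"turn":0},{"x":0.1,"y":0,"z":0,"turn":0},{"x":0,"y":0,"z":0,"turn":0}]'
python3 -m crank '[{"x":-0.4,"y":0,"z":0,"turn":0},{"x":-1,"y":0,"z":0,"turn":0},{"x":-2,"y":0,"z":0,"turn":0},{"x":-1,"y":0,"z":-2,"turn":0},{"x":0,"y":0,"z":-4,"turn":0}]'
python3 -m crank '[{"x":0,"y":0,"z":-4,"turn":0},{"x":0,"y":0,"z":-2,"turn":0},{"x":0,"y":0,"z":0,"turn":0},{"x":0,"y":0,"z":0,"turn":0},{"x":0,"y":0,"z":0,"turn":0}]'
python3 look.py w8; python3 hold.py w8
```

```text
time: 8.5
tool_pos: [0.6087, 0.01, 0.0441]
tool_rot: [0.001, 0.165, 0.986, -0.0]
contact_force: [2.2, -0.2, 4.3]
gripper_width: 0.0
grasp_force: 2.4
time: 9.0
tool_pos: [0.6469, -0.0043, 0.0984]
tool_rot: [-0.006, 0.165, 0.986, -0.0]
contact_force: [0.8, -0.1, 0.8]
gripper_width: 0.001
grasp_force: 0.0
time: 9.5
tool_pos: [0.6482, -0.004, 0.1607]
tool_rot: [-0.003, 0.165, 0.986, -0.0]
contact_force: [-0.5, -0.3, -0.4]
gripper_width: -0.003
grasp_force: 0.0
9.5 [ 0.64823249 -0.00398117  0.16068883] [-2.500e-03  1.652e-01  9.863e-01 -1.000e-04] [ 0.0433245  -0.03039193] [-0.12  0.14  1.6   0.    1.4  -1.36] [-0.50114462 -0.26208544 -0.38580979]
holder stage mm 956 (((43.29673385620117, 34.86846923828125), 13.782356262207031), array([[30.8870076 , 22.34751524],
       [56.00283813, 47.7612065 ]])) 0.06848895583834408
```

View pics/w8.png

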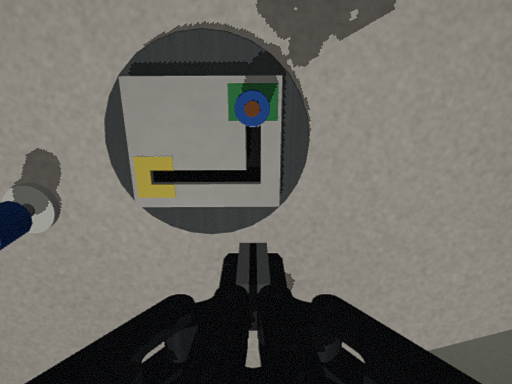

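The holder stands on the green mark at (252,108), with the hand clear. As a cross-check, I'll refit the stage in this same frame.

```bash
python3 - <<'E'
from h import *
f=np.load("w8.npz");W=cloud(f['d'],f['mtx'],f['world_to_cam']);Z=W[...,2]
m=(Z>.028)&(Z<.036);m[235:]=0;m[:60]=0;m[:,:105]=0;m[:,300:]=0
q=np.array([stage(a) for a in W[m]])*1000
print(m.sum(),np.percentile(q,[.1,99.9],axis=0),cv2.minAreaRect(q.astype(np.float32)))
E
```

```text
16989 [[-70.97318751 -60.0276668 ]
 [ 68.90058569  59.62179198]] ((-1.15875244140625, -0.3170166015625), (140.47120666503906, 120.27265930175781), 0.13423603773117065)
```

```bash
python3 -c "
from plant import manip
print(manip.job_done())"
```

```text
the job is handed in; nothing more can be done
None
```

The holder was pushed round the corner to the viewing end, and the last picture puts it about 1 mm from the view_end point; the hand is backed off and clear, and the job is handed in (no verdict was returned).

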